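Fetch a sample from the cool box and vortex it

TASK

Take the lid off the blue cool box and lift out only the red-capped sample vial. Mix it on the touch-operated vortex mixer: push the foot of the vial down on the mixer's round head until the head is fully down, and keep it down for a good second. Then gently stand the vial upright in the steel tray and fit the lid fully back on the box, leaving the other vials standing in it and the things on the bench where they are.

Things in the scene. Friction and masses are not known exactly. Their poses are not given: they have to be found in the camera images.
- cool_box: blue foam tub, fixed, 135 x 215 x 90 mm high, walls and floor 10 mm thick (inner floor 115 x 195 mm, 10 mm above the bench). Origin: centre of the underside; x across its short side, y along its long side, z up. The four vials stand inside in one row along y, about 48 mm apart.
- box_lid: grey lid of the cool box, 139 x 219 mm, 160 g: a 12 mm slab over a 10 mm deep plug that fits the tub's mouth with 3 mm clearance all round. Origin: centre of the plug's underside, 80 mm above the box's origin when on, axes parallel to the box's (half a turn is as good). The front of the bench between box and mixer, on the robot's side of the tray, is free to lay it on.
- lid_grip (a point): point to grip the lid: in the black grip bar that stands on the lid, 80 mm long along the lid's y, 16 mm thick along the lid's x, 40 mm high; the point is 27 mm above the lid's top face, 13 mm below the top of the bar, 49 mm above the lid's origin.
- vial_red: the sample to be fetched: amber glass vial with a red screw cap, 61 mm high, 40 g; body 27 mm in diameter, cap 29 mm in diameter and 18 mm high (43 to 61 mm above the foot). Origin: centre of the foot, z up through the cap.
- vial_white: same vial with a white cap; stays in the box.
- vial_blue: same vial with a blue cap; stays in the box.
- vial_yellow: same vial with a yellow cap; stays in the box.
- mixer: white vortex mixer, fixed, 150 x 120 mm, 130 mm high with its head, control panel towards its own -x. Origin: centre of the underside, z up.
- mixer_head (a joint): travel of the mixer's head (m): 0 at rest, 0.007 fully down at its stop; a spring drives it up again, about 1.6 N at rest and 4.4 N at the stop.
- mixer_pad (a point): centre of the flat rubber pad of the mixer's head, on its upper surface (124 mm above the bench at rest, moves with the head); the pad is 68 mm in diameter inside a rim 6 mm high and 4 mm thick.
- tray: stainless steel tray, fixed, 116 x 172 mm over its rolled rim, 17 mm high; flat floor 95 x 155 mm, 3 mm above the bench. Origin: centre of the underside, x across its short side, y along its long side.
- wash_bottle: white polythene wash bottle with a blue cap and bent spout, 68 x 113 x 196 mm, standing; bystander. Origin: under its footprint's centre.
- conical_flask: empty conical glass flask, 61 mm in diameter, 104 mm high, standing; bystander. Origin: centre of the underside.
- beaker_orange: small beaker with an orange filling, 54 mm in diameter, 71 mm high, standing; bystander. Origin: centre of the underside.
- timer: white lab timer with three coloured keys, 64 x 68 x 19 mm, lying flat; bystander. Origin: centre of the underside.
Things that resemble listed ones, but are neither listed nor needed, are in the scene too. Of the things shaped like the tray, the stainless one is meant.

How it is judged:
On the way, in this order (a step that is already met when the one before it is completed fails the run):
1. the lid is off the box (horizontal distance between box_lid and cool_box above 0.1 m), for 0.2 s.
2. the red-capped vial is lifted clear out of the box (z of vial_red in the frame of cool_box above 0.09 m), for 0.2 s.
3. the vial's foot holds the mixer's head fully down (at least 6 of its 7 mm) for 0.8 s (value of joint mixer_head above 0.006 m and contact force between vial_red and mixer above 1.5 N and angle between vial_red's own z axis and vertical below 0.4 rad), for 0.8 s.
At the end, for the whole second after the job is handed in: The red-capped vial stands upright (within 0.1 rad) and still on the floor of the tray; the lid is fully down on the box (within 3 mm in height, 7 mm sideways, level within 0.03 rad); the other three vials stand upright in the box (x of vial_red in the frame of tray between -0.045 and 0.045 m and y of vial_red in the frame of tray between -0.075 and 0.075 m and z of vial_red in the frame of tray between 0 and 0.007 m and angle between vial_red's own z axis and vertical below 0.1 rad and linear speed of each of vial_red, box_lid below 0.02 m/s and z of box_lid in the frame of cool_box below 0.083 m and horizontal distance between box_lid and cool_box below 0.007 m and angle between box_lid's own z axis and vertical below 0.03 rad and angle between the y axis of box_lid and the y axis of cool_box, either way round below 0.08 rad and angle between each of vial_white, vial_blue, vial_yellow's own z axis and vertical below 0.15 rad and distance between each of vial_white, vial_blue, vial_yellow and cool_box below 0.12 m); the robot touches nothing.
It fails at once if another vial is lifted out of the box (height (world z) of any of vial_white, vial_blue, vial_yellow above 0.06 m).
It fails at once if the red-capped vial is tipped right over (past 1 rad) (angle between vial_red's own z axis and vertical above 1 rad).
It fails at once if the red-capped vial is let fall into the tray from more than 25 mm above its floor (horizontal distance between vial_red and tray below 0.1 m and z of vial_red in the frame of tray above 0.028 m and contact force between vial_red and the fingers below 0.05 N).
It fails at once if a bystander on the bench (wash bottle, conical flask, beaker, timer) is shifted by more than 40 mm or knocked over (distance of any of wash_bottle, conical_flask, beaker_orange, timer from where it was at the start of the episode above 0.04 m or angle between any of wash_bottle, conical_flask, beaker_orange's own z axis and vertical above 0.5 rad).
It also fails if it takes over 72 s, if anything falls off the work surface, if the arm or the gripper's body presses on something with over 40 N, if the wrist force passes 120 N, or if a joint passes its speed limit or range.

ROBOT

A 6-joint arm with a two-finger parallel gripper is mounted at the origin on a cart in front of the work surface, level with it; the furniture and walls round the work are solid. World frame = base frame: x ahead of the robot, y to its left, z up, the work surface at z = 0. Lengths are in m, angles in rad, forces in N, time in s.
With the tool pointing down it reaches from about 0.25 to 0.725 m from the base axis. Payload 4 kg.
Tool frame: the origin (TCP) lies midway between the tips of the shut fingers; the grasp point (between the pads) lies 19 mm behind it (bot.grip_depth is the distance from the TCP to the grasp point, in m); z points along the fingers, y is the line along which they close (so a half turn about z gives the same grasp; the last joint's range is limited). The gripper opens to 85 mm and grips with 20 to 120 N. Pads are 22 mm wide; open, the fingers measure 114 mm over their backs; the gripper's body (76 mm by 85 mm) begins 54 mm behind the grasp point. The pads swing forward as they close: fully open they stand 13 mm farther back than shut.
Start: joints at [-1.199, 0.241, 0.005, 1.335, 0, 1.571], TCP at [0.182, -0.466, 0.231] pointing down, gripper open.
Joint ranges: [-2.72, 2.72], [-1.05, 1.87], [-1.09, 1.28], [-1.99, 2.15], [-1.42, 1.44], [-3.14, 3.14]. Speed limits (rad/s): [2.79, 2.79, 3.14, 3.14, 3.14, 3.14].

INTERFACE

Orientations are given as a unit quaternion [x, y, z, w].
In Python, from workcell import bot gives the robot as it stands.
- The arm moves only by the shell command python3 -m creep 'ROWS'. ROWS is JSON, one flat list of numbers, 5 for each row, row after row: the shift along the world's x, y, z in m, then the turn about the world's z in rad, then the finger opening in m, from 0 to 0.0854. In form: [x, y, z, twist, claw, x, y, z, twist, claw, ...]. A call has 1 to 10 rows; each row is the pose to reach, as a shift and turn from the pose commanded when the call began; what a row does not reach only later rows make up. A row lasts 1/12 s, in which the tool goes at most 41.7 mm and 7.16 degrees, less where a joint would pass 70% of its speed; a pose out of reach is approached as far as the arm can. A call with a gripper value outside its range is refused whole. The fingers move at their own pace and stop on an object; the grip force is fixed at half the most. Time passes only in rows, so rows that repeat a pose let the fingers close. It gives the time, the measured TCP pose, the force, the opening and the grip force at its end, in the units of the state.
- bot.get_obs(): the state, without advancing time (a new reading comes with each control period).
- bot.camera(name): name is "side" or "top" or "wrist"; returns a dict with "pixels" (420x560x3 uint8, red, green, blue), "camera_matrix" (3x3 intrinsics, pixels), "dist_coeffs" ([k1, k2, p1, p2, k3] as OpenCV has them; the pictures are not rectified), "extrinsics" (4x4, takes a point from world to camera coordinates); the wrist camera has in their place "T_tool_cam" (4x4, takes a point from camera to tool coordinates, whose origin is the TCP and whose axes are the flange's). Camera axes: x right, y down, z forward; pixel columns grow to the right and rows downward; lengths in m; the calibration is good to about 2 mm. A picture is of the moment at which its call begins: read the wrist's pose just before it. There is no depth.
- bot.job_done(): hands the job in; it is judged then, once.
Trained networks look in the newest picture that a camera, given by its name, has taken for a name from the list of things; names that differ only in an ending like _2 or _b are one class to them, and where a whole thing is asked for, a point or a joint stands for the part that bears it (a point fixed in the world has none). Each returns a list of dicts, best first, with "score" (0 to 1); they miss things now and then, are a little off and sometimes report something else, mostly with a low value. They report only what shows in the picture. A call takes as long as a camera call. They do not tell look-alikes from the thing itself.
- bot.look_for(camera, thing): "centre" ([column, row] as shares, 0 to 1, of the picture: columns of its width, rows of its height, amid what is visible of it).
- bot.place_of(camera, thing): "centre" ([column, row] as shares, 0 to 1, of the picture: columns of its width, rows of its height: a listed point, or the origin of a listed thing).
The state is a dict: "clock": time; "joint_pos": joint angles; "joint_vel": joint speeds; "tau": joint torques, N m; "eef_pos": TCP position; "tool_rot": TCP orientation; "ft_force": force on the tool from outside, world axes, zero at the start; "ft_torque": the same for the moment, N m; "grip_width": finger opening in m; "grasp_force": force on a finger pad.
Only numpy, scipy, OpenCV 4.12 (cv2) and the standard library are available. Lean on these libraries where they do the work, as an engineer would, in place of code of your own. Each camera call takes 0.05 s, during which the arm holds its last target. There are 200 camera calls.

## Working session

There is one attempt and no reset: what is moved stays moved. The work goes in short steps, Python scripts to look and compute and a shell command to move; the robot and the scene stay as the last step left them, time stands still between calls to the robot, and variables do not carry over. Pictures are saved under pics/ and viewed, at most 10 in all, crops included, and the job is handed in when it is done.

```bash
mkdir -p pics; cat > h.py <<'E'
import numpy as np, cv2
from scipy.spatial.transform import Rotation as R
from workcell import bot
def cam(name):
    o=bot.get_obs(); c=bot.camera(name)
    if name=='wrist':
        T=np.eye(4);T[:3,:3]=R.from_quat(o['tool_rot']).as_matrix();T[:3,3]=o['eef_pos']
        c['E']=np.linalg.inv(T@np.array(c['T_tool_cam']))
    else: c['E']=np.array(c['extrinsics'])
    return c
def ray(c,uv):
    p=cv2.undistortPoints(np.array([[uv]],float),np.array(c['camera_matrix']),np.array(c['dist_coeffs']))[0,0]
    Ti=np.linalg.inv(c['E']); d=Ti[:3,:3]@np.array([p[0],p[1],1]); return Ti[:3,3],d
def at(c,uv,z):
    o,d=ray(c,uv); return o+d*(z-o[2])/d[2]
def proj(c,P):
    E=c['E'];return cv2.projectPoints(np.array(P,float).reshape(-1,3),cv2.Rodrigues(E[:3,:3])[0],E[:3,3],np.array(c['camera_matrix']),np.array(c['dist_coeffs']))[0][:,0]
def save(c,n): cv2.imwrite('pics/'+n,np.ascontiguousarray(c['pixels'][...,::-1]))
def net(name,things,f='place_of'):
    for t in things:
        for r in getattr(bot,f)(name,t)[:3]:
            if r['score']>.2: yield t,r['score'],np.array(r['centre'])*[560,420]
E
cat > a.py <<'E'
from h import *
Z=dict(cool_box=0,box_lid=.08,lid_grip=.129,vial_red=.01,mixer=0,mixer_pad=.124,tray=0,wash_bottle=0,conical_flask=0,beaker_orange=0,timer=0)
np.set_printoptions(precision=3,suppress=True)
for n in('top','side'):
    c=cam(n);save(c,n+'0.png');print(n,-c['E'][:3,:3].T@c['E'][:3,3])
    for t,s,uv in net(n,Z): print(t,round(s,2),uv.round(),at(c,uv,Z[t]))
E
python3 a.py
```

```text
top [ 0.427 -0.065  1.293]
box_lid 0.57 [164. 240.] [0.424 0.268 0.08 ]
lid_grip 0.69 [158. 238.] [0.427 0.274 0.129]
mixer 0.91 [368. 224.] [ 0.478 -0.355  0.   ]
mixer 0.52 [389. 272.] [ 0.326 -0.421  0.   ]
mixer_pad 0.93 [379. 216.] [ 0.497 -0.358  0.124]
tray 0.88 [332. 285.] [ 0.285 -0.239  0.   ]
tray 0.67 [261. 169.] [ 0.652 -0.013  0.   ]
wash_bottle 0.85 [327. 153.] [ 0.708 -0.223  0.   ]
conical_flask 0.9 [193. 153.] [0.7   0.207 0.   ]
beaker_orange 0.54 [423. 196.] [ 0.57  -0.535  0.   ]
timer 0.63 [391. 272.] [ 0.328 -0.428  0.   ]
side [-0.293  0.771  1.271]
cool_box 0.6 [227. 304.] [0.425 0.276 0.   ]
box_lid 0.77 [226. 289.] [0.425 0.27  0.08 ]
lid_grip 0.64 [224. 281.] [0.424 0.274 0.129]
mixer 0.58 [331. 204.] [ 0.481 -0.356  0.   ]
mixer_pad 0.72 [326. 184.] [ 0.493 -0.324  0.124]
tray 0.77 [244. 229.] [ 0.638 -0.003  0.   ]
tray 0.65 [354. 246.] [ 0.269 -0.23   0.   ]
wash_bottle 0.95 [269. 197.] [ 0.7   -0.208  0.   ]
conical_flask 0.64 [196. 251.] [0.687 0.201 0.   ]
beaker_orange 0.46 [339. 176.] [ 0.569 -0.523  0.   ]
```

View pics/top0.png

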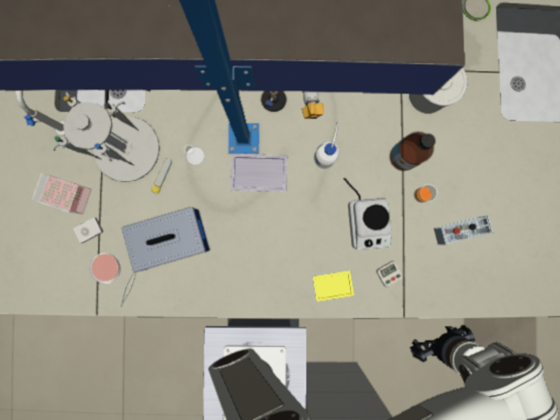

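View pics/side0.png

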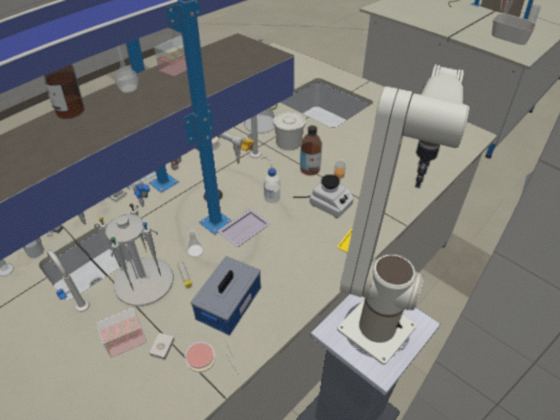

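The top view shows the box at (165,239) with its grip bar at (161,239), the stainless tray at (260,172), a yellow look-alike tray at (333,286) and the mixer pad at (375,216). The wash bottle is at (327,153). A blue post stands at (243,135), behind the tray. The side view agrees.

```bash
cat > b.py <<'E'
from h import *
np.set_printoptions(precision=4,suppress=True)
import sys
o=bot.get_obs();print(o['eef_pos'],R.from_quat(o['tool_rot']).as_matrix().round(3).tolist(),o['ft_force'],o['clock'])
for n in('top','side'):
    c=cam(n);im=c['pixels'].astype(int)
    m=(im.max(2)<45).astype(np.uint8)
    x,y=proj(c,[0.426,0.273,.13])[0].astype(int)
    k=np.zeros_like(m);cv2.circle(k,(x,y),26,1,-1);m&=k
    nn,l,st,ce=cv2.connectedComponentsWithStats(m);i=1+np.argmax(st[1:,4])
    ys,xs=np.where(l==i);P=np.array([at(c,(u,v),.142)[:2] for u,v in zip(xs,ys)])
    w,V=np.linalg.eigh(np.cov(P.T));a=V[:,1]
    print(n,st[i],P.mean(0),'yaw of long axis from y',np.degrees(np.arctan2(-a[0],a[1])),np.sqrt(w*12))
c=cam('top')
for q in [(122,222),(192,208),(208,247),(135,270)]: print(at(c,q,.1))
print('tray',[at(c,q,.017)[:2] for q in [(232,155),(287,155),(286,191),(232,188)]])
print('shelf post',at(c,(243,152),0))
E
python3 b.py
```

```text
[ 0.1816 -0.4658  0.2313] [[0.932, 0.363, -0.0], [0.363, -0.932, -0.0], [-0.0, -0.0, -1.0]] [0.3625 0.0164 0.2728] 1.2
top [147 235  27   9 106] [0.4254 0.2632] yaw of long axis from y 16.07102191900472 [0.0111 0.074 ]
side [219 271  14  21 119] [0.4114 0.2784] yaw of long axis from y 20.008348837926704 [0.0194 0.076 ]
[0.4737 0.389  0.1   ]
[0.5168 0.1841 0.1   ]
[0.4036 0.1349 0.1   ]
[0.3345 0.3464 0.1   ]
tray [array([0.6924, 0.0793]), array([ 0.6944, -0.0946]), array([ 0.5796, -0.0924]), array([0.5873, 0.0773])]
shelf post [0.706  0.0462 0.    ]
```

```bash
python3 -m creep '[0.01,0.03,0.03,0.1,0.085,0.02,0.06,0.06,0.2,0.085,0.04,0.1,0.08,0.3,0.085,0.24,0.736,0.08,1.478,0.085,0.24,0.736,0.08,1.478,0.085,0.24,0.736,0.08,1.478,0.085,0.24,0.736,0.08,1.478,0.085,0.24,0.736,0.08,1.478,0.085,0.24,0.736,0.08,1.478,0.085,0.24,0.736,0.08,1.478,0.085]'
```

```text
clock: 2.18
eef_pos: [0.3054, -0.0949, 0.309]
tool_rot: [0.714, 0.7, 0.0, 0.001]
ft_force: [0.6, -0.4, -0.3]
grip_width: 0.0852
grasp_force: 0.0
```

```bash
python3 -m creep '[0.11,0.36,0,0.3,0.085,0.11,0.36,0,0.3,0.085,0.11,0.36,0,0.3,0.085,0.11,0.36,0,0.3,0.085,0.11,0.36,0,0.3,0.085,0.11,0.36,0,0.3,0.085,0.11,0.36,0,0.3,0.085,0.11,0.36,0,0.3,0.085,0.11,0.36,0,0.3,0.085,0.11,0.36,0,0.3,0.085]'
cat > w.py <<'E'
from h import *
np.set_printoptions(precision=4,suppress=True)
import sys
nm=sys.argv[1]; ts=sys.argv[2:]
o=bot.get_obs();M=R.from_quat(o['tool_rot']).as_matrix();print(o['eef_pos'],'tool y yaw',np.degrees(np.arctan2(M[1,1],M[0,1])),o['clock'])
c=cam('wrist');save(c,nm)
for s in ts:
    t,z=s.split(':')
    for t,s,uv in net('wrist',[t]): print(t,round(s,2),uv.round(),at(c,uv,float(z)))
E
python3 w.py lid.png lid_grip:0.129 box_lid:0.08 cool_box:0
```

```text
clock: 3.02
eef_pos: [0.4167, 0.2694, 0.3066]
tool_rot: [0.601, 0.799, 0.0, -0.001]
ft_force: [1.8, -0.3, -0.8]
grip_width: 0.085
grasp_force: 0.0
[0.4167 0.2694 0.3066] tool y yaw 16.158087786030944 3.0167
lid_grip 0.88 [284. 197.] [0.4282 0.2668 0.129 ]
box_lid 0.8 [281. 185.] [0.425  0.2683 0.08  ]
```

View pics/lid.png

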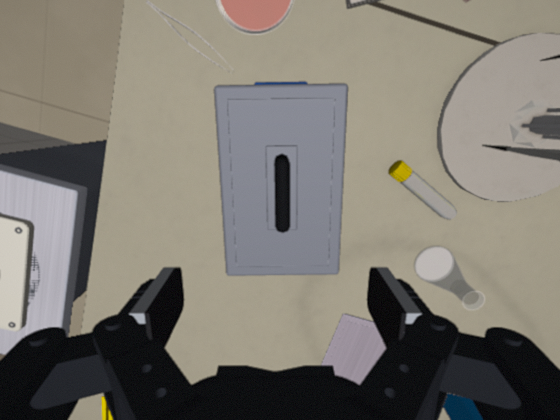

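The wrist view shows the lid's corners at about (215,86), (347,84), (338,273) and (227,275), and the bar from (282,155) to (282,230). The gripper is aligned with the bar.

```bash
python3 - <<'E'
from h import *
np.set_printoptions(precision=4,suppress=True)
c=cam('wrist')
P=np.array([at(c,q,.102)[:2] for q in [(215,86),(347,84),(338,273),(227,275)]])
print(P,P.mean(0),[np.linalg.norm(P[i]-P[i-1]) for i in range(4)])
for a,b in((3,0),(2,1)): d=P[b]-P[a];print(np.degrees(np.arctan2(-d[0],d[1])))
A,B=[at(c,q,.142)[:2] for q in((282,155),(282,230))];d=A-B;print('bar',(A+B)/2,np.degrees(np.arctan2(-d[0],d[1])),np.linalg.norm(d))
E
```

```text
[[0.3285 0.3458]
 [0.4578 0.3843]
 [0.5196 0.1786]
 [0.3896 0.1388]] [0.4239 0.2619] [np.float64(0.21581093909871), np.float64(0.13490317078678066), np.float64(0.21479050834806024), np.float64(0.1359734963064361)]
16.445487306874018
16.729453098187072
bar [0.4225 0.2648] 16.152715502449947 0.07721226714296565
```

```bash
python3 -m creep '[0.007,-0.005,-0.03,0,0.085,0.007,-0.005,-0.07,0,0.085,0.007,-0.005,-0.11,0,0.085,0.007,-0.005,-0.15,0,0.085,0.007,-0.005,-0.18,0,0.085,0.007,-0.005,-0.195,0,0.085,0.007,-0.005,-0.195,0,0.085,0.007,-0.005,-0.195,0,0.085,0.007,-0.005,-0.195,0,0.085]'
```

```text
clock: 4.02
eef_pos: [0.4236, 0.2582, 0.1156]
tool_rot: [0.604, 0.797, 0.002, 0.001]
ft_force: [0.4, -0.1, 0.2]
grip_width: 0.0849
grasp_force: 0.0
```

```bash
python3 -m creep '[0,0,0,0,0.04,0,0,0,0,0,0,0,0,0,0,0,0,0,0,0,0,0,0,0,0,0,0,0,0,0,0,0,0,0,0,0,0,0,0,0,0,0,0,0,0,0,0,0,0,0]'
```

```text
clock: 4.85
eef_pos: [0.4247, 0.2594, 0.1148]
tool_rot: [0.603, 0.798, 0.002, 0.001]
ft_force: [6.3, 1.1, 2.5]
grip_width: 0.0153
grasp_force: 60.0
```

```bash
python3 -m creep '[0,0,0.01,0,0,0,0,0.03,0,0,0,0,0.06,0,0,0,0,0.08,0,0,0,0,0.09,0,0,0,-0.03,0.09,0,0,0,-0.06,0.09,0,0,0,-0.09,0.09,0,0,0,-0.12,0.09,0,0,0,-0.15,0.09,0,0]'
```

```text
clock: 5.68
eef_pos: [0.4207, 0.1069, 0.2023]
tool_rot: [0.603, 0.798, -0.001, -0.001]
ft_force: [0.2, -1.1, -2.3]
grip_width: 0.0149
grasp_force: 59.3
```

```bash
python3 -m creep '[0,-0.03,0,0,0,0,-0.06,0,0,0,0,-0.09,0,0,0,0,-0.12,0,0,0,0,-0.14,-0.01,0,0,0,-0.14,-0.04,0,0,0,-0.14,-0.08,0,0,0,-0.14,-0.12,0,0,0,-0.14,-0.15,0,0,0,-0.14,-0.155,0,0]'
```

```text
clock: 6.52
eef_pos: [0.4159, -0.0312, 0.043]
tool_rot: [0.603, 0.798, -0.004, -0.006]
ft_force: [-0.8, 0.1, -2.2]
grip_width: 0.0151
grasp_force: 59.2
```

```bash
python3 -m creep '[0,0,-0.004,0,0,0,0,-0.008,0,0,0,0,-0.011,0,0,0,0,-0.011,0,0,0,0,-0.011,0,0,0,0,-0.011,0,0]'
```

```text
clock: 7.02
eef_pos: [0.4234, -0.0317, 0.0387]
tool_rot: [0.603, 0.798, 0.001, 0.001]
ft_force: [0.5, 0.5, -2.5]
grip_width: 0.0154
grasp_force: 59.2
```

```bash
python3 -m creep '[0,0,-0.002,0,0,0,0,-0.0035,0,0,0,0,-0.0045,0,0,0,0,-0.0045,0,0,0,0,-0.0045,0,0,0,0,-0.0045,0,0]'
```

```text
clock: 7.52
eef_pos: [0.423, -0.0317, 0.035]
tool_rot: [0.603, 0.798, 0.001, 0.001]
ft_force: [-4.2, -0.2, 16.0]
grip_width: 0.0149
grasp_force: 61.6
```

```bash
python3 -m creep '[0,0,0.001,0,0.02,0,0,0.001,0,0.05,0,0,0.001,0,0.085,0,0,0.001,0,0.085,0,0,0.001,0,0.085,0,0,0.02,0,0.085,0,0,0.06,0,0.085,0,0,0.1,0,0.085,0,0,0.14,0,0.085,0,0,0.18,0,0.085]'
```

```text
clock: 8.35
eef_pos: [0.4218, -0.0316, 0.2147]
tool_rot: [0.603, 0.798, -0.0, -0.0]
ft_force: [1.5, -1.1, -1.1]
grip_width: 0.0847
grasp_force: 0.0
```

```bash
python3 -m creep '[0,0.04,0.04,0,0.085,0,0.08,0.08,0,0.085,0,0.12,0.09,0,0.085,0,0.16,0.09,0,0.085,0,0.2,0.09,0,0.085,0,0.24,0.09,0,0.085,0,0.27,0.09,0,0.085,0,0.28,0.09,0,0.085,0,0.28,0.09,0,0.085,0,0.28,0.09,0,0.085]'
python3 w.py box.png vial_red:0.01 vial_white:0.01 vial_blue:0.01 vial_yellow:0.01 cool_box:0 tray:0
```

```text
clock: 9.18
eef_pos: [0.422, 0.2491, 0.3023]
tool_rot: [0.602, 0.798, -0.001, -0.0]
ft_force: [0.6, 0.2, -0.7]
grip_width: 0.0851
grasp_force: 0.0
[0.422  0.2491 0.3023] tool y yaw 15.963660344471297 9.1833
vial_red 0.76 [281. 138.] [0.4173 0.2959 0.01  ]
vial_red 0.22 [358. 351.] [0.6356 0.0005 0.01  ]
vial_white 0.57 [276. 212.] [0.4396 0.1939 0.01  ]
vial_blue 0.65 [286. 106.] [0.4127 0.337  0.01  ]
vial_yellow 0.79 [279. 176.] [0.43  0.245 0.01 ]
cool_box 0.55 [284. 156.] [0.4287 0.2725 0.    ]
cool_box 0.46 [224. 352.] [ 0.4245 -0.0721 -0.    ]
tray 0.85 [357. 352.] [ 0.6396 -0.009   0.    ]
```

View pics/box.png

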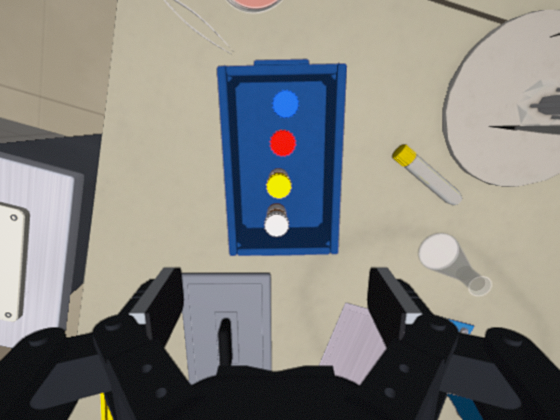

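The lid is off, lying at about (225,340). The box shows blue (286,104), red (283,143), yellow (279,187) and white (277,224) caps, all upright.

```bash
cat > caps.py <<'E'
from h import *
np.set_printoptions(precision=4,suppress=True)
o=bot.get_obs();print(o['eef_pos'],o['clock'])
def caps(c):
    hsv=cv2.cvtColor(np.ascontiguousarray(c['pixels']),cv2.COLOR_RGB2HSV)
    for n,lo,hi in(('red',(0,200,150),(6,255,255)),('yellow',(26,180,150),(34,255,255)),('blue',(100,150,190),(115,255,255))):
        m=cv2.inRange(hsv,lo,hi);nn,l,st,ce=cv2.connectedComponentsWithStats(m)
        for i in range(1,nn):
            if st[i,4]>200: print(n,st[i],ce[i],at(c,ce[i],.071))
c=cam('wrist');caps(c)
for z,qs in((.09,[(219,67),(346,66),(337,252),(231,253)]),):
    P=np.array([at(c,q,z)[:2] for q in qs]);print('box',P.mean(0))
E
python3 caps.py
```

```text
[0.4226 0.2473 0.3034] 9.5333
red [271 129  23  24 418] [281.5909 140.7871] [0.4183 0.295  0.071 ]
yellow [394 143  21  21 254] [404.3346 154.0551] [0.5605 0.3189 0.071 ]
yellow [267 172  23  24 437] [278.0343 183.7872] [0.4281 0.2452 0.071 ]
blue [271  88  27  29 567] [284.2152 101.8642] [0.4094 0.3366 0.071 ]
box [0.4275 0.2683]
```

```bash
python3 -m creep '[-0.002,0.025,-0.03,0,0.055,-0.004,0.046,-0.06,0,0.055,-0.004,0.046,-0.1,0,0.055,-0.004,0.046,-0.13,0,0.055,-0.004,0.046,-0.14,0,0.055,-0.004,0.046,-0.14,0,0.055,-0.004,0.046,-0.14,0,0.055,-0.004,0.046,-0.14,0,0.055]'; python3 caps.py; python3 w.py close.png vial_red:0.01
```

```text
clock: 10.25
eef_pos: [0.42, 0.295, 0.1655]
tool_rot: [0.603, 0.797, 0.002, 0.001]
ft_force: [1.4, -0.3, 0.6]
grip_width: 0.0549
grasp_force: 0.0
[0.42   0.295  0.1655] 10.25
red [254 196  35  36 960] [271.4156 213.8448] [0.4182 0.2964 0.071 ]
yellow [427 204  31  29 500] [443.806 220.238] [0.5499 0.328  0.071 ]
yellow [250 256  34  34 903] [266.5116 272.5914] [0.428  0.2461 0.071 ]
blue [ 254  140   42   42 1277] [274.556  161.0384] [0.4094 0.3368 0.071 ]
box [0.4157 0.3365]
[0.4201 0.2951 0.1657] tool y yaw 15.780574282556989 10.3
vial_red 0.62 [270. 197.] [0.4171 0.2938 0.01  ]
```

View pics/close.png

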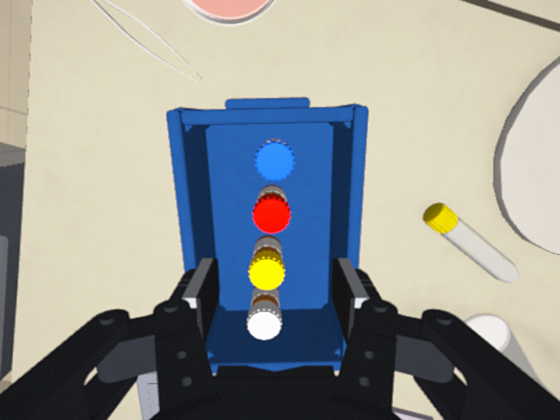

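The red cap is centred at (271,214), between the fingers' line, and the neighbouring caps are clear of the pads' path.

```bash
python3 -m creep '[-0.002,0,-0.03,0,0.055,-0.002,0,-0.06,0,0.055,-0.002,0,-0.09,0,0.055,-0.002,0,-0.11,0,0.055,-0.002,0,-0.122,0,0.055,-0.002,0,-0.122,0,0.055,-0.002,0,-0.122,0,0.055,-0.002,0,-0.122,0,0.055]'
```

```text
clock: 11.07
eef_pos: [0.4172, 0.2948, 0.0422]
tool_rot: [0.603, 0.798, 0.001, 0.0]
ft_force: [-0.4, -0.1, 0.6]
grip_width: 0.0546
grasp_force: 0.0
```

```bash
python3 -m creep '[0,0,0,0,0.04,0,0,0,0,0.03,0,0,0,0,0.02,0,0,0,0,0.015,0,0,0,0,0.01,0,0,0,0,0.01,0,0,0,0,0.01,0,0,0,0,0.01]'
```

```text
clock: 11.73
eef_pos: [0.417, 0.2948, 0.0421]
tool_rot: [0.603, 0.798, 0.001, 0.0]
ft_force: [-0.4, -0.5, 5.2]
grip_width: 0.0272
grasp_force: 58.7
```

```bash
python3 -m creep '[0,0,0.015,0,0.01,0,0,0.04,0,0.01,0,0,0.07,0,0.01,0,0,0.1,0,0.01,0,0,0.13,0,0.01,0,0,0.16,0,0.01,0,0,0.18,0,0.01,0,0,0.18,0,0.01,0,0,0.18,0,0.01,0,0,0.18,0,0.01]'
```

```text
clock: 12.57
eef_pos: [0.4158, 0.2939, 0.2199]
tool_rot: [0.603, 0.798, -0.001, -0.0]
ft_force: [1.0, 0.1, -0.8]
grip_width: 0.0274
grasp_force: 59.1
```

```bash
python3 -m creep '[0,-0.02,0,0,0.01,0,-0.05,0,-0.1,0.01,0,-0.08,0,-0.2,0.01,0,-0.12,0,-0.3,0.01,0,-0.16,0,-0.4,0.01,0,-0.2,0,-0.5,0.01,0,-0.24,0,-0.6,0.01,0,-0.28,0,-0.7,0.01,0,-0.31,0,-0.75,0.01,0,-0.34,0,-0.8,0.01]'
```

```text
clock: 13.4
eef_pos: [0.4147, -0.0474, 0.2192]
tool_rot: [0.867, 0.498, -0.002, -0.001]
ft_force: [1.4, -1.0, 0.1]
grip_width: 0.0277
grasp_force: 59.1
```

```bash
python3 -m creep '[0,-0.04,0,-0.1,0.01,0,-0.08,0,-0.2,0.01,0,-0.12,0,-0.3,0.01,0,-0.16,0,-0.4,0.01,0,-0.2,0,-0.4,0.01,0,-0.24,0,-0.4,0.01,0,-0.28,0,-0.4,0.01,0,-0.32,0,-0.4,0.01,0,-0.35,0,-0.4,0.01,0,-0.35,0,-0.4,0.01]'
python3 w.py mix.png mixer_pad:0.124 mixer:0 vial_red:0 tray:0
```

```text
clock: 14.23
eef_pos: [0.4148, -0.4005, 0.2176]
tool_rot: [0.949, 0.315, -0.001, -0.001]
ft_force: [-0.2, -0.8, -0.8]
grip_width: 0.0272
grasp_force: 59.2
[ 0.4148 -0.4005  0.2176] tool y yaw -53.275027215996815 14.2333
mixer_pad 0.69 [285.  86.] [ 0.4943 -0.3488  0.124 ]
vial_red 0.62 [276. 250.] [ 0.3471 -0.4501  0.    ]
tray 0.85 [101. 189.] [ 0.2881 -0.2423  0.    ]
```

View pics/mix.png

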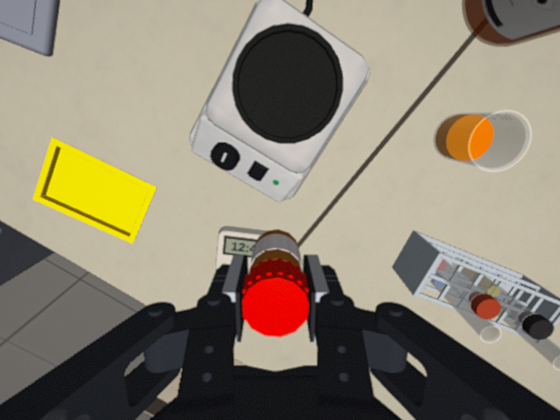

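The vial hangs upright in the fingers, cap at (276,307). The mixer pad is centred at (287,84).

```bash
python3 -m creep '[0.03,0.02,0,0,0.01,0.06,0.04,0,0,0.01,0.079,0.051,0,0,0.01,0.079,0.051,-0.01,0,0.01,0.079,0.051,-0.03,0,0.01,0.079,0.051,-0.045,0,0.01,0.079,0.051,-0.045,0,0.01,0.079,0.051,-0.045,0,0.01,0.079,0.051,-0.045,0,0.01]'
```

```text
clock: 15.23
eef_pos: [0.4955, -0.3444, 0.1771]
tool_rot: [0.948, 0.318, 0.0, 0.0]
ft_force: [0.6, -1.4, -1.2]
grip_width: 0.0275
grasp_force: 59.2
```

```bash
python3 -m creep '[0,-0.003,-0.008,0,0.01,0,-0.003,-0.014,0,0.01,0,-0.003,-0.018,0,0.01,0,-0.003,-0.021,0,0.01,0,-0.003,-0.024,0,0.01,0,-0.003,-0.026,0,0.01,0,-0.003,-0.026,0,0.01,0,-0.003,-0.026,0,0.01]'
```

```text
clock: 15.9
eef_pos: [0.4953, -0.3477, 0.1505]
tool_rot: [0.948, 0.318, -0.0, 0.0]
ft_force: [-1.6, 0.9, 2.9]
grip_width: 0.0274
grasp_force: 59.5
```

```bash
python3 -m creep '[0,0,-0.001,0,0.01,0,0,-0.002,0,0.01,0,0,-0.0025,0,0.01,0,0,-0.0025,0,0.01,0,0,-0.0025,0,0.01]'
```

```text
clock: 16.32
eef_pos: [0.4955, -0.3478, 0.149]
tool_rot: [0.948, 0.318, 0.0, 0.001]
ft_force: [-3.3, 1.4, 7.7]
grip_width: 0.0274
grasp_force: 60.2
```

```bash
python3 -m creep '[0,0,-0.001,0,0.01,0,0,-0.0015,0,0.01,0,0,-0.0015,0,0.01,0,0,-0.0015,0,0.01,0,0,-0.0015,0,0.01,0,0,-0.0015,0,0.01,0,0,-0.0015,0,0.01,0,0,-0.0015,0,0.01,0,0,-0.0015,0,0.01,0,0,-0.0015,0,0.01]'; python3 -m creep '[0,0,0,0,0.01,0,0,0,0,0.01,0,0,0,0,0.01,0,0,0,0,0.01,0,0,0,0,0.01,0,0,0,0,0.01,0,0,0,0,0.01,0,0,0,0,0.01]'
```

```text
clock: 17.15
eef_pos: [0.4956, -0.3478, 0.1489]
tool_rot: [0.948, 0.318, 0.001, 0.001]
ft_force: [-5.1, 2.7, 13.8]
grip_width: 0.0277
grasp_force: 60.6
clock: 17.82
eef_pos: [0.4956, -0.3478, 0.1489]
tool_rot: [0.948, 0.318, 0.001, 0.001]
ft_force: [-4.7, 2.7, 13.9]
grip_width: 0.0274
grasp_force: 60.6
```

```bash
python3 -m creep '[0,0,0.01,0,0.01,0,0,0.03,0,0.01,0,0,0.06,0,0.01,0,0.02,0.07,0,0.01,0,0.06,0.07,0,0.01,0.01,0.1,0.07,0,0.01,0.02,0.14,0.07,0,0.01,0.03,0.18,0.07,0,0.01,0.03,0.21,0.07,0,0.01,0.03,0.23,0.07,0,0.01]'; python3 -m creep '[0,0,0,0,0.01,0,0,0,0,0.01]'; python3 w.py tray.png tray:0 vial_red:0
python3 -c "
from h import *
print(np.array(bot.camera('wrist')['T_tool_cam']).round(3).tolist(),bot.get_obs()['joint_pos'])"
```

```text
clock: 18.65
eef_pos: [0.5258, -0.1143, 0.2159]
tool_rot: [0.948, 0.319, 0.0, -0.001]
ft_force: [0.0, -0.2, -0.7]
grip_width: 0.0272
grasp_force: 59.4
clock: 18.82
eef_pos: [0.5257, -0.1166, 0.2161]
tool_rot: [0.948, 0.319, 0.0, 0.0]
ft_force: [-0.2, -0.6, -0.8]
grip_width: 0.0271
grasp_force: 59.4
[ 0.5257 -0.1166  0.2161] tool y yaw -52.78429679714158 18.8167
tray 0.96 [240. 371.] [ 0.2843 -0.2378  0.    ]
tray 0.68 [255.  28.] [ 0.6389 -0.0044  0.    ]
vial_red 0.87 [275. 252.] [ 0.4568 -0.1676  0.    ]
vial_red 0.39 [546. 340.] [ 0.5744 -0.5283  0.    ]
[[-0.0, -0.956, -0.293, 0.076], [1.0, -0.0, -0.001, -0.001], [0.0, -0.293, 0.956, -0.142], [0.0, 0.0, 0.0, 1.0]] [-2.22341025e-01  3.24167481e-01  7.84734221e-02  1.32506594e+00
 -2.30447181e-04  2.27421141e+00]
```

View pics/tray.png

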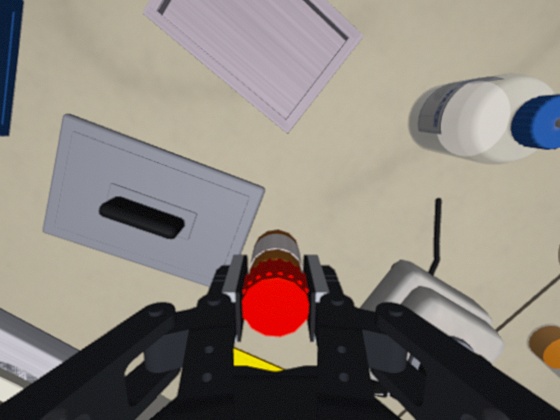

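The steel tray's near-right corner is at (288,131), the wash bottle is at (480,120), and the laid-down lid is at (150,195). The vial is still held straight.

```bash
python3 -m creep '[0,0,0,0.12,0.01,0,0,0,0.24,0.01,0,0,0,0.36,0.01,0,0,0,0.48,0.01,0.01,0.01,0,0.6,0.01,0.03,0.02,0,0.72,0.01,0.05,0.03,0,0.84,0.01,0.07,0.05,0,0.96,0.01,0.094,0.07,0,1.08,0.01,0.094,0.07,0,1.2,0.01]'; python3 -m creep '[0,0,-0.02,0,0.01,0,0,-0.05,0,0.01,0,0,-0.08,0,0.01,0,0,-0.11,0,0.01,0,0,-0.14,0,0.01,0,0,-0.155,0,0.01,0,0,-0.163,0,0.01,0,0,-0.163,0,0.01,0,0,-0.163,0,0.01,0,0,-0.163,0,0.01]'
```

```text
clock: 19.85
eef_pos: [0.6229, -0.0457, 0.2147]
tool_rot: [0.6, 0.8, 0.001, 0.0]
ft_force: [-0.6, -1.8, -0.6]
grip_width: 0.0274
grasp_force: 59.3
clock: 20.68
eef_pos: [0.6209, -0.0483, 0.0549]
tool_rot: [0.603, 0.797, 0.001, 0.001]
ft_force: [-0.2, 0.4, -0.6]
grip_width: 0.0274
grasp_force: 59.3
```

```bash
python3 -m creep '[0,0,-0.006,0,0.01,0,0,-0.011,0,0.01,0,0,-0.015,0,0.01,0,0,-0.017,0,0.01,0,0,-0.018,0,0.01,0,0,-0.018,0,0.01,0,0,-0.018,0,0.01]'
```

```text
clock: 21.27
eef_pos: [0.6194, -0.0476, 0.0352]
tool_rot: [0.603, 0.798, -0.0, -0.0]
ft_force: [-0.8, 0.1, 1.0]
grip_width: 0.027
grasp_force: 59.4
```

```bash
python3 -m creep '[0,0,-0.0005,0,0.01,0,0,-0.001,0,0.01,0,0,-0.001,0,0.01,0,0,-0.001,0,0.01]'
```

```text
clock: 21.6
eef_pos: [0.6195, -0.0477, 0.0351]
tool_rot: [0.603, 0.798, 0.0, 0.0]
ft_force: [-2.2, 0.3, 5.7]
grip_width: 0.0274
grasp_force: 60.0
```

Contact with the tray floor. Release slowly and rise.

```bash
python3 -m creep '[0,0,0.0005,0,0.028,0,0,0.0005,0,0.032,0,0,0.0005,0,0.038,0,0,0.0005,0,0.05,0,0,0.0005,0,0.055,0,0,0.0005,0,0.055,0,0,0.01,0,0.055,0,0,0.03,0,0.055,0,0,0.06,0,0.055,0,0,0.1,0,0.055]'; python3 -m creep '[0,0,0.04,0,0.085,-0.03,0,0.08,0,0.085,-0.07,0,0.12,0,0.085,-0.11,0,0.12,0,0.085,-0.15,0,0.12,0,0.085,-0.19,0,0.12,0,0.085,-0.2,-0.01,0.12,0,0.085,-0.2,-0.03,0.12,0,0.085,-0.2,-0.03,0.12,0,0.085,-0.2,-0.03,0.12,0,0.085]'; python3 w.py lid2.png lid_grip:0.049 box_lid:0
python3 - <<'E'
from h import *
c=cam('top');save(c,'t2.png')
a=c['pixels'][130:330,100:400];cv2.imwrite('pics/t2c.png',cv2.resize(np.ascontiguousarray(a[...,::-1]),None,fx=2,fy=2))
for t in net('top',['vial_red','lid_grip']): print(t,at(c,t[2],.003 if 'v' in t[0] else .049))
w=cv2.imread('pics/lid2.png')
cv2.imwrite('pics/both.png',np.vstack([cv2.resize(w,(400,300)),cv2.resize(np.ascontiguousarray(a[...,::-1]),(400,267))]))
E
```

```text
clock: 22.43
eef_pos: [0.6171, -0.0475, 0.1327]
tool_rot: [0.603, 0.798, -0.002, -0.003]
ft_force: [0.5, -0.8, -0.6]
grip_width: 0.0553
grasp_force: 0.0
clock: 23.27
eef_pos: [0.4195, -0.0781, 0.2552]
tool_rot: [0.604, 0.797, 0.001, 0.001]
ft_force: [0.2, 0.5, 0.3]
grip_width: 0.0849
grasp_force: 0.0
[ 0.4195 -0.0781  0.2552] tool y yaw 15.708346501843646 23.2667
lid_grip 0.78 [288. 140.] [ 0.4208 -0.0255  0.049 ]
box_lid 0.92 [286. 133.] [ 0.4192 -0.0217  0.    ]
('vial_red', 0.4, array([273.224, 178.71 ])) [ 0.62023876 -0.05165876  0.003     ]
('lid_grip', 0.7, array([263.48 , 239.904])) [ 0.42563095 -0.02451408  0.049     ]
```

View pics/both.png

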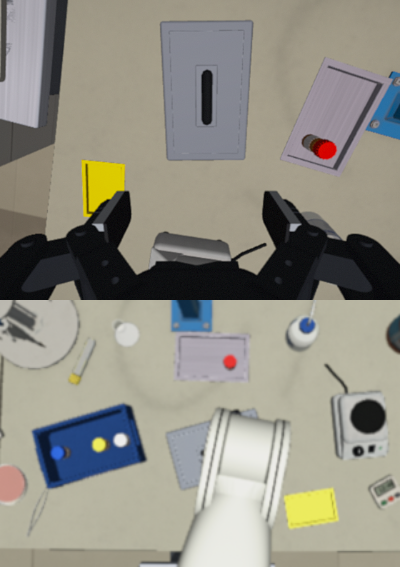

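The vial stands upright in the tray, on its right half, at about (230,362) in the top crop. The lid lies undisturbed, and the other three vials stand in the box. Next I regrasp the lid at the pose where I released it.

```bash
python3 -m creep '[0.003,0.02,-0.03,0,0.085,0.003,0.046,-0.07,0,0.085,0.003,0.046,-0.11,0,0.085,0.003,0.046,-0.15,0,0.085,0.003,0.046,-0.18,0,0.085,0.003,0.046,-0.205,0,0.085,0.003,0.046,-0.216,0,0.085,0.003,0.046,-0.216,0,0.085,0.003,0.046,-0.216,0,0.085,0.003,0.046,-0.216,0,0.085]'
```

```text
clock: 24.4
eef_pos: [0.4235, -0.0315, 0.0389]
tool_rot: [0.603, 0.798, 0.0, 0.001]
ft_force: [0.1, -1.3, 0.3]
grip_width: 0.0852
grasp_force: 0.0
```

```bash
python3 -m creep '[0,0,-0.0035,0,0.085,0,0,-0.0035,0,0.085,0,0,-0.0035,0,0.04,0,0,-0.0035,0,0,0,0,-0.0035,0,0,0,0,-0.0035,0,0,0,0,-0.0035,0,0,0,0,-0.0035,0,0,0,0,-0.0035,0,0,0,0,-0.0035,0,0]'; python3 -m creep '[0,0,0.02,0,0,0,0,0.05,0,0,0,0,0.09,0,0,0,0,0.13,0,0,0,0,0.16,0,0,0,0,0.16,0,0,0,0,0.16,0,0]'
```

```text
clock: 25.23
eef_pos: [0.4227, -0.0316, 0.0349]
tool_rot: [0.603, 0.798, 0.0, 0.0]
ft_force: [-1.5, 1.1, 3.7]
grip_width: 0.0149
grasp_force: 59.3
clock: 25.82
eef_pos: [0.4236, -0.0318, 0.1959]
tool_rot: [0.603, 0.798, 0.001, 0.002]
ft_force: [0.1, -0.5, -2.9]
grip_width: 0.0151
grasp_force: 59.0
```

Move over to above the box: target TCP (0.4247, 0.2594), so dy +0.291, dx +0.001.

```bash
python3 -m creep '[0,0.03,0,0,0,0,0.07,0,0,0,0,0.11,0,0,0,0,0.15,0,0,0,0,0.19,0,0,0,0,0.23,0,0,0,0,0.26,0,0,0,0.001,0.28,0,0,0,0.001,0.291,0,0,0,0.001,0.291,0,0,0]'; python3 -m creep '[0,0,-0.01,0,0,0,0,-0.03,0,0,0,0,-0.045,0,0,0,0,-0.055,0,0,0,0,-0.055,0,0,0,0,-0.055,0,0]'
```

```text
clock: 26.65
eef_pos: [0.4222, 0.2606, 0.1922]
tool_rot: [0.602, 0.799, -0.002, -0.001]
ft_force: [-0.0, -1.0, -1.6]
grip_width: 0.0149
grasp_force: 58.9
clock: 27.15
eef_pos: [0.4229, 0.2579, 0.1388]
tool_rot: [0.604, 0.797, -0.001, -0.0]
ft_force: [0.6, 0.4, -2.2]
grip_width: 0.015
grasp_force: 58.8
```

```bash
python3 -m creep '[0.001,0.001,0,0,0,0.001,0.001,0,0,0,0.001,0.001,0,0,0,0.001,0.001,0,0,0]'
```

```text
clock: 27.48
eef_pos: [0.4249, 0.2606, 0.1404]
tool_rot: [0.603, 0.798, 0.001, 0.0]
ft_force: [0.0, 0.4, -1.5]
grip_width: 0.0145
grasp_force: 58.8
```

```bash
python3 -m creep '[0,-0.001,-0.006,0,0,0,-0.001,-0.012,0,0,0,-0.001,-0.017,0,0,0,-0.001,-0.02,0,0,0,-0.001,-0.022,0,0,0,-0.001,-0.022,0,0,0,-0.001,-0.022,0,0]'
```

```text
clock: 28.07
eef_pos: [0.4252, 0.2598, 0.1178]
tool_rot: [0.603, 0.798, 0.001, 0.0]
ft_force: [1.6, 0.5, -1.2]
grip_width: 0.015
grasp_force: 59.4
```

Plug is in the mouth without resistance; the last 3 mm.

```bash
python3 -m creep '[0,0,-0.0015,0,0,0,0,-0.003,0,0,0,0,-0.004,0,0,0,0,-0.004,0,0,0,0,-0.004,0,0]'
```

```text
clock: 28.48
eef_pos: [0.4254, 0.2595, 0.1143]
tool_rot: [0.603, 0.798, 0.001, 0.001]
ft_force: [3.5, -0.7, 4.5]
grip_width: 0.0148
grasp_force: 60.1
```

Seated, at the original height and position. Release, rise and check.

```bash
python3 -m creep '[0,0,0.0005,0,0.02,0,0,0.0005,0,0.05,0,0,0.0005,0,0.085,0,0,0.0005,0,0.085,0,0,0.0005,0,0.085,0,0,0.03,0,0.085,0,0,0.07,0,0.085,0,0,0.11,0,0.085,0,0,0.15,0,0.085,0,0,0.18,0,0.085]'; python3 -m creep '[0,-0.03,0.02,0,0.085,0,-0.05,0.02,0,0.085,0,-0.05,0.02,0,0.085,0,-0.05,0.02,0,0.085]'; python3 - <<'E'
from h import *
w=cam('wrist');s=cam('side');save(w,'end.png')
for t in net('side',['vial_red','box_lid']):print(t,at(s,t[2],.003 if 'v' in t[0] else .08))
f=lambda a,b:cv2.resize(np.ascontiguousarray(a[...,::-1]),b)
cv2.imwrite('pics/e.png',np.hstack([f(w['pixels'],(400,300)),f(s['pixels'][170:350,150:390],(400,300))]))
E
```

```text
clock: 29.32
eef_pos: [0.4246, 0.2596, 0.297]
tool_rot: [0.603, 0.798, 0.001, 0.0]
ft_force: [0.0, -0.1, 0.1]
grip_width: 0.0852
grasp_force: 0.0
clock: 29.65
eef_pos: [0.4243, 0.2088, 0.3138]
tool_rot: [0.604, 0.797, 0.0, -0.0]
ft_force: [-0.3, 0.5, 0.3]
grip_width: 0.0848
grasp_force: 0.0
('vial_red', 0.74, array([244.496, 226.506])) [ 0.64515354 -0.01411897  0.003     ]
('vial_red', 0.54, array([257.6  , 225.498])) [ 0.6113896  -0.05380159  0.003     ]
('box_lid', 0.76, array([226.184, 291.396])) [0.41765258 0.27692585 0.08      ]
```

View pics/e.png

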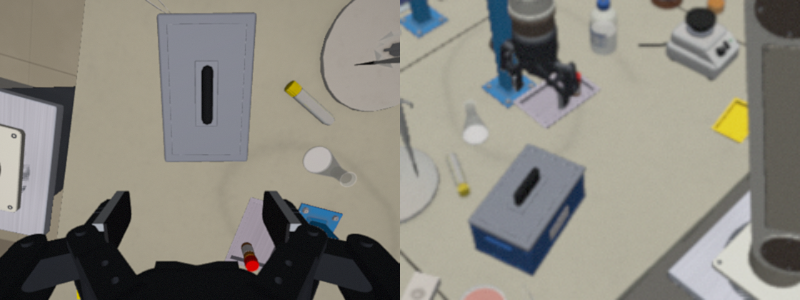

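The lid sits flush and square on the box (right half, at (528,200)). The vial stands in the tray (left half, at (250,258)), and the arm is clear of everything.

```bash
python3 -c "
from workcell import bot
print(bot.job_done())"
```

```text
the job is handed in; nothing more can be done
None
```

The job is handed in at about 30 s of the 72 s allowed (no verdict came back): the red-capped vial was mixed with the head at its stop for over a second and stands upright in the steel tray, and the lid is back on the box over the other three vials.

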